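Select the test force and start the hardness test

TASK

Push the lever of the test-force selector on the hardness tester's console clockwise with a fingertip, counting the clicks, until it rests at the sixth of its seven marks, without running on to the seventh; only then press the red start button right down, let it come up again and finish clear. The lever is pushed, never pinched between the fingers, and the parts and gauges standing about stay where they are.

Things in the scene. Friction and masses are not known exactly. Their poses are not given: they have to be found in the camera images.
- console: Hardness tester's console, fixed: a grey box 250 (x) x 320 (y) mm, its level top 90 mm above the bench. Origin: centre of its underside; z up, front towards its own -x, +y to the left seen from the front. On top: black selector lever (left), red button (right, near the front), loose brass block, and along the rear edge (x = 85 to 115 mm, y within 110) a display hood 32 mm high.
- selector_axis (a point): Point on the selector's upright axis at the height of the console's top; at x = -5, y = 65 mm in the console's frame, axes as the console's. Seven black lines engraved 30 degrees apart, 54 mm and more from the axis, form a half circle round it: the first (shortest) towards +y (9 o'clock seen from the front), the fourth towards +x (12 o'clock), the seventh (longest) towards -y (3 o'clock).
- selector (a joint): Angle of the lever, rad, growing clockwise seen from above: 0 at the first mark, 0.524 more per mark, 2.618 at the sixth, 3.142 at the seventh, just past which is a stop. Starts at rest at the first, second or third mark. A spring detent holds it at each mark (about 0.1 N m); pushed just over half-way to the next mark it snaps on to that mark by itself.
- selector_nose (a point): Centre of the lever's end face, 48 mm from the axis, 24 mm above the console's top; moves with the lever, its x axis points outwards along the lever. The lever: an upright black bar with a white line on top, 14 mm wide, from 16 mm behind the axis to 48 mm ahead of it, from 10 to 38 mm above the console's top; under it a round hub of 20 mm radius, up to 10 mm above the top.
- start_top (a point): Centre of the top of the red start button, 22 mm above the console's top when up; 32 mm in diameter, in a black collar of 48 mm diameter and 12 mm height.
- start (a joint): Travel of the red start button, m: 0 up, 0.006 fully down (about 5 N); a spring lifts it again.
- hub_bolt_mid (a point): Loose stainless hub bolt standing on its hexagon head on the bench: 126 mm high, head 27 mm across flats, collar 36 mm, shank 16 mm. Point half-way up.
- anvil_insert_mid (a point): Loose blued steel anvil insert on the bench: a disc 58 mm in diameter and 14 mm thick with a stem pointing up, 46 mm high in all. Point on its axis half-way up.
- cal_block_mid (a point): Loose brass calibration block, a disc 52 mm in diameter and 12 mm thick, lying on the console's top behind the red button. Its centre.
- ring_gauge_mid (a point): Loose steel thread ring gauge lying on the bench, 60 mm outside diameter, 20 mm high. Its centre.
- hub_nut_mid (a point): Loose steel nut lying on the bench, 30 mm wide, 16 mm high. Its centre.
- caliper_mid (a point): Loose slide caliper lying on the bench, 235 mm long, 58 mm over the jaws, 13 mm high. Middle of its beam.
- loupe_mid (a point): Loose stand loupe on the bench: a cylinder 42 mm in diameter, 46 mm high. Its centre.

How it is judged:
By the outcome, as a careful person would: the job done as asked, in the order asked, and still so for the second after the job is handed in, with the robot touching nothing.
It also fails if it takes over 45 s, if anything falls off the work surface, if the arm or the gripper's body presses on something with over 40 N, if the wrist force passes 120 N, or if a joint passes its speed limit or range.

ROBOT

A 6-joint arm with a two-finger parallel gripper is mounted at the origin on the work surface. World frame = base frame: x ahead of the robot, y to its left, z up, the work surface at z = 0. Lengths are in m, angles in degrees, forces in N, time in s.
With the tool pointing down it reaches from about 0.35 to 0.875 m from the base axis. Payload 4.2 kg.
Tool frame: the origin (TCP) lies between the finger pads; the fingertips stand 25 mm ahead of it and the grasp point (between the pads) lies 6 mm ahead of it (r.tips_ahead is the distance from the TCP to the fingertips, in m); z points along the fingers, y is the direction in which the jaws open and shut (so a half turn about z gives the same grasp; the last joint's range is limited). The gripper opens to 87 mm and grips with 3 to 60 N. Pads are 19 mm wide; open, the fingers measure 117 mm over their backs; the gripper's body (75 mm by 190 mm) begins 51 mm behind the grasp point.
Start: joints at [-55.027, 22.042, 0.453, 0, -68.411, -14.817], TCP at [0.215, -0.587, 0.248] pointing down, gripper open.
Joint ranges: [-179.83, 179.83], [-69.29, 118.12], [-61.27, 80.66], [-181.25, 117.63], [-171.15, -9.14], [-177.46, 177.46]. Speed limits (degrees/s): [159.86, 159.86, 180, 180, 180, 180].

INTERFACE

Orientations are given as a 3x3 rotation matrix whose columns are the frame's x, y, z axes.
In Python, from station import r, vision, finish_job gives the robot as it stands.
- The arm moves only by the shell command python3 -m jog 'ROWS'. ROWS is a JSON object of lists of equal length, an entry for each row: "rot": the turn, a rotation vector about the world's x, y, z in degrees, a list of three; "delta_pos": the shift along the world's x, y, z in mm, a list of three; "grip": the opening in per cent of the stroke, from 0 (shut) to 100 (fully open). A call has 1 to 10 rows; each row shifts and turns the commanded pose from where the row before left it; what a row does not reach is not made up. A row lasts 1/12 s, in which the tool goes at most 41.7 mm and 7.16 degrees, less where a joint would pass 70% of its speed; a pose out of reach is approached as far as the arm can. A call with a gripper value outside its range is refused whole. The fingers move at their own pace and stop on an object; the grip force is fixed at half the most. Time passes only in rows, so rows that do not move let the fingers close. It gives the time, the measured TCP pose, the force and the opening at its end, in the units of the state.
- r.sense(): the state, without advancing time (a new reading comes with each control period).
- vision.capture(name): name is "scene" or "top" or "wrist"; returns a dict with "frame" (400x640x3 uint8, red, green, blue), "K" (3x3 intrinsics, pixels), "k1" (the pictures are not rectified: a ray, as slopes to the right and down, at radius r is drawn at 1 + k1 r^2 times it, then the intrinsics apply), "xyz" and "orientation" of the camera in the world. Camera axes: x right, y up, looking along -z (the intrinsics and any distortion apply to the point x, -y, -z); pixel columns grow to the right and rows downward; lengths in m; the calibration is good to about 2 mm. A picture is of the moment at which its call begins. There is no depth.
- finish_job(): hands the job in, once; it reports no verdict.
The state is a dict: "time_s": time; "joints": joint angles; "joint_velocities": joint speeds; "effort": joint torques, N m; "tcp_pos": TCP position; "ee_rot": TCP orientation; "wrist_force": force on the tool from outside, world axes, zero at the start; "moment": the same for the moment, N m; "gripper_width": opening from 0.0 (shut) to 1.0 (fully open).
Only numpy, scipy, OpenCV 4.12 (cv2) and the standard library are available. Lean on these libraries where they do the work, as an engineer would, in place of code of your own. Each camera call takes 0.05 s, during which the arm holds its last target. There are 200 camera calls.

## Working session

There is one attempt and no reset: what is moved stays moved. The work goes in short steps, Python scripts to look and compute and a shell command to move; the robot and the scene stay as the last step left them, time stands still between calls to the robot, and variables do not carry over. Pictures are saved under pics/ and viewed, about 8 in all and at most 12, crops included, and the job is handed in when it is done.

```bash
mkdir -p pics; cat > h.py <<'E'
from station import r, vision
import cv2, numpy as np
def snap(n,f):
    c=vision.capture(n); cv2.imwrite(f'pics/{f}.png',cv2.cvtColor(c['frame'],cv2.COLOR_RGB2BGR)); np.save(f'pics/{f}.npy',{k:c[k] for k in('K','k1','xyz','orientation')},allow_pickle=True); return c
def load(f): return np.load(f'pics/{f}.npy',allow_pickle=True).item()
def ray(c,u,v,z):
    K=np.array(c['K']);d=np.array([(u-K[0,2])/K[0,0],(v-K[1,2])/K[1,1]]);s=d.copy()
    for _ in range(30): s=d/(1+c['k1']*(s@s))
    R=np.array(c['orientation']);w=R@np.array([s[0],-s[1],-1]);o=np.array(c['xyz']);return o+w*(z-o[2])/w[2]
def proj(c,p):
    q=np.array(c['orientation']).T@(np.array(p)-np.array(c['xyz']));s=np.array([q[0],-q[1]])/-q[2];s=s*(1+c['k1']*(s@s));K=np.array(c['K']);return [K[0,0]*s[0]+K[0,2],K[1,1]*s[1]+K[1,2]]
E
python3 - <<'E'
from h import *
a=snap('top','top0');b=snap('scene','sc0')
print(a['xyz'],b['xyz'],r.sense()['ee_rot'])
E
```

```text
[0.38162996 0.08377871 1.26025973] [ 1.36546467 -0.22160963  0.8680171 ] [[-9.38801299e-01 -3.44458277e-01 -7.84522973e-04]
 [-3.44459154e-01  9.38799532e-01  1.82513578e-03]
 [ 1.07826674e-04  1.98367596e-03 -9.99998027e-01]]
```

View pics/top0.png

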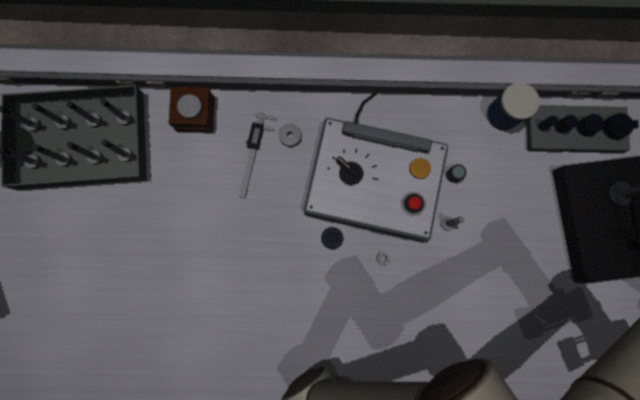

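View pics/sc0.png

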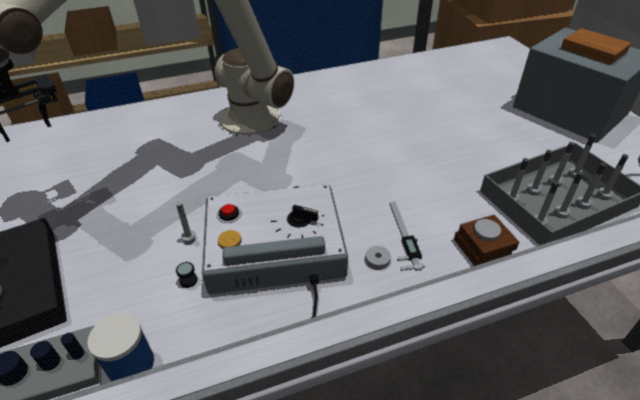

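The top view shows the console centred around (376,180), selector at (350,173), button at (414,203), brass block at (420,168), bolt at (450,222) and loupe at (456,172). I'll enlarge the console to read it more closely.

```bash
python3 - <<'E'
from h import *
i=cv2.imread('pics/top0.png')[110:250,295:475]
cv2.imwrite('pics/c1.png',cv2.resize(cv2.convertScaleAbs(i,alpha=1.3),None,fx=4.4,fy=4.2857,interpolation=cv2.INTER_CUBIC))
E
```

```text
(no output)
```

View pics/c1.png

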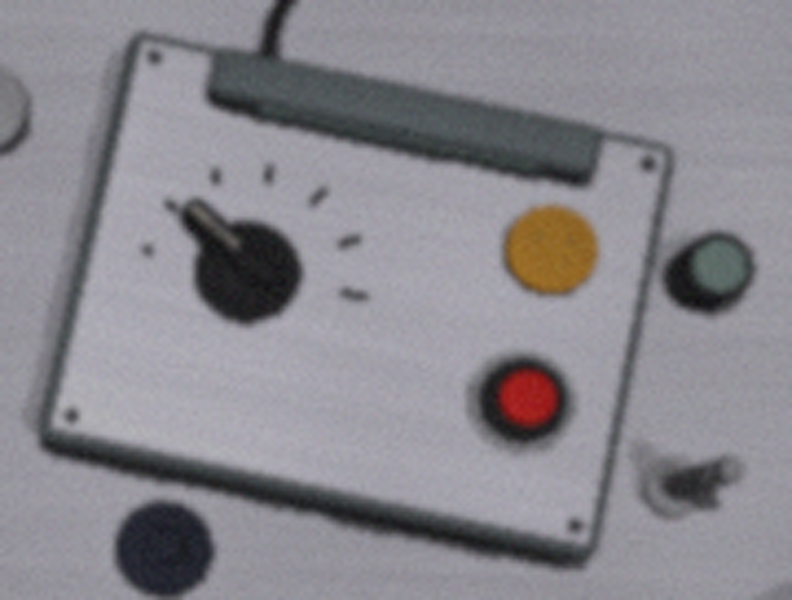

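Crop: marks 1–7 run from (148,250) to (354,294). The lever points at (190,208), the second mark, so four clicks are needed. Console top corners: (137,37), (668,150), (592,550), (45,435). Red button at (529,397), brass block at (551,250).

```bash
cat >> h.py <<'E'
E
python3 - <<'E'
from h import *
c=load('top0')
f=lambda u,v,z: ray(c,295+(u+.5)/4.4-.5,110+(v+.5)/4.2857-.5,z)
P=np.array([f(*p,.09)[:2] for p in[(137,37),(668,150),(592,550),(45,435)]])
L=np.array([(.125,.16),(.125,-.16),(-.125,-.16),(-.125,.16)])
# rigid fit
pc=P.mean(0);H=L.T@(P-pc);th=np.arctan2(H[0,1]-H[1,0],H[0,0]+H[1,1])
R=np.array([[np.cos(th),-np.sin(th)],[np.sin(th),np.cos(th)]])
print(pc,np.degrees(th),(P-pc-L@R.T)*1000)
ax=pc+R@[-.005,.065];print('axis',ax)
marks=[(148,250),(170,205),(215,177),(268,173),(318,195),(348,241),(354,294)]
for i,m in enumerate(marks):
    d=R.T@(f(*m,.09)[:2]-ax);print(i+1,np.linalg.norm(d)*1000,np.degrees(np.arctan2(-d[0],d[1]))*-1)
print('button',f(529,397,.112),'block',f(551,250,.102),'bolt',f(665,490,0.01),'loupe',f(720,265,.046), 'ins',f(165,548,.014))
d=f(195,205,.128)[:2]-ax;d=R.T@d;print('nose',np.degrees(np.arctan2(d[0],d[1])))
np.save('cons.npy',np.r_[pc,th,ax])
for a in(30,60,90,120,150): print(a,ax+.048*R@[np.sin(np.radians(a)),np.cos(np.radians(a))])
E
```

```text
[ 0.60175237 -0.07613001] -11.171352195622934 [[-6.00059714 -4.7477487 ]
 [-4.77684902  6.97032428]
 [ 6.87405012  4.02176692]
 [ 3.90339604 -6.2443425 ]]
axis [ 0.60944046 -0.0113929 ]
1 56.4104352530061 2.4310312600824853
2 58.68220379594509 31.89013829649396
3 59.90838817881627 61.638425498543384
4 61.52754974887386 90.2990017960336
5 62.80242234137895 119.11972186639044
6 61.4471523045154 148.72267587109462
7 62.02278559313884 178.0236594053745
button [ 0.53880096 -0.16580571  0.112     ] block [ 0.62532122 -0.18078253  0.102     ] bolt [ 0.49743335 -0.26829192  0.01      ] loupe [ 0.63015463 -0.29229761  0.046     ] ins [0.45558884 0.02771127 0.014     ]
nose 34.518741887086804
30 [0.64103949 0.02473882]
60 [0.65487188 0.00409857]
90 [ 0.65653096 -0.02069261]
120 [ 0.64557218 -0.04299194]
150 [ 0.62493193 -0.05682433]
```

```bash
python3 -m jog '{"rot":[[0,0,1.4],[0,0,1.4],[0,0,1.4],[0,0,1.4],[0,0,1.4],[0,0,1.4],[0,0,1.4],[0,0,1.4],[0,0,1.4],[0,0,1.4]],"delta_pos":[[20,31,0],[20,31,0],[20,31,0],[20,31,0],[20,31,0],[20,31,0],[20,31,0],[20,31,0],[20,31,0],[20,31,0]],"grip":[0,0,0,0,0,0,0,0,0,0]}'
python3 -m jog '{"rot":[[0,0,1.5],[0,0,1.5],[0,0,1.5],[0,0,1.5],[0,0,1.5],[0,0,1.5],[0,0,1.5],[0,0,1.5],[0,0,1.5],[0,0,0]],"delta_pos":[[20,31,0],[20,31,0],[20,31,0],[20,31,0],[20,31,0],[20,31,0],[20,31,0],[20,31,0],[20,31,0],[10,16,0]],"grip":[0,0,0,0,0,0,0,0,0,0]}'
python3 - <<'E'
from h import *
snap('wrist','w1')
s=r.sense();print(s['tcp_pos'],s['ee_rot'],s['joints'],s['gripper_width'],s['wrist_force'])
E
```

```text
time_s: 0.93
tcp_pos: [0.4157, -0.2749, 0.2474]
ee_rot: [[-0.827, -0.562, -0.0], [-0.562, 0.827, 0.0], [0.0, 0.0, -1.0]]
wrist_force: [0.5, 0.2, -0.2]
gripper_width: 0.326
time_s: 1.77
tcp_pos: [0.6069, 0.0215, 0.2466]
ee_rot: [[-0.671, -0.741, -0.0], [-0.741, 0.671, 0.0], [0.0, 0.0, -1.0]]
wrist_force: [0.5, -0.0, -0.3]
gripper_width: 0.004
[0.6080395  0.02295001 0.2462189 ] [[-6.70451644e-01 -7.41953097e-01  4.41270724e-04]
 [-7.41952979e-01  6.70451788e-01  4.20686303e-04]
 [-6.07980251e-04 -4.53523049e-05 -9.99999814e-01]] [ 1.73800241e+01  2.04735184e+01 -2.12615496e+00 -1.67397978e-02
 -6.73689989e+01 -5.94755298e+01] 0.0028032453103610682 [ 2.60029385  0.534264   -0.55952055]
```

View pics/w1.png

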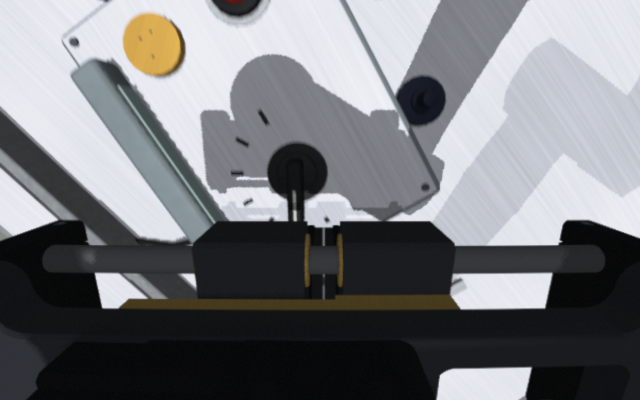

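Wrist view: hub centred at (297,170), lever pointing straight down the image at the still-shut fingers (323,260), and the brass block at (154,44). I'll use the hub to cross-check the axis.

```bash
python3 - <<'E'
from h import *
c=load('w1');print(ray(c,297,170,.10),ray(c,154,44,.102))
p=np.load('cons.npy');th=p[2];ax=p[3:]
def pose(a,off,rr=.038):
    g=th+np.pi/2-np.radians(a);e=np.array([np.cos(g),np.sin(g)]);t=np.array([e[1],-e[0]]) # clockwise
    return ax+rr*e-off*t
for off in(.034,.022): print(off,pose(30,off))
print('rot',np.degrees(th)+90-30+90)
q=[pose(a,.022) for a in range(30,151,6)]
for a,x,d in zip(range(36,151,6),q[1:],np.diff(q,axis=0)): print(a,x.round(4),(d*1000).round(1))
E
```

```text
[ 0.60984593 -0.01482017  0.1       ] [ 0.6261313  -0.17995526  0.102     ]
0.034 [0.60886306 0.03959402]
0.022 [0.61789599 0.03169426]
rot 138.82864780437706
36 [0.6224 0.0306] [ 4.5 -1.1]
42 [0.6267 0.029 ] [ 4.3 -1.6]
48 [0.6308 0.027 ] [ 4.1 -2. ]
54 [0.6347 0.0245] [ 3.9 -2.4]
60 [0.6383 0.0217] [ 3.6 -2.8]
66 [0.6416 0.0185] [ 3.3 -3.2]
72 [0.6446 0.015 ] [ 2.9 -3.5]
78 [0.6471 0.0112] [ 2.6 -3.8]
84 [0.6493 0.0071] [ 2.2 -4.1]
90 [0.651  0.0028] [ 1.7 -4.3]
96 [ 0.6522 -0.0016] [ 1.3 -4.4]
102 [ 0.653  -0.0061] [ 0.8 -4.5]
108 [ 0.6533 -0.0107] [ 0.3 -4.6]
114 [ 0.6532 -0.0153] [-0.2 -4.6]
120 [ 0.6525 -0.0198] [-0.6 -4.6]
126 [ 0.6514 -0.0243] [-1.1 -4.5]
132 [ 0.6498 -0.0286] [-1.6 -4.3]
138 [ 0.6478 -0.0327] [-2.  -4.1]
144 [ 0.6454 -0.0366] [-2.4 -3.9]
150 [ 0.6425 -0.0403] [-2.8 -3.6]
```

```bash
python3 -m jog '{"rot":[[0,0,0.9],[0,0,0],[0,0,0],[0,0,0],[0,0,0],[0,0,0],[0,0,0]],"delta_pos":[[1,16,0],[0,0,0],[0,0,-30],[0,0,-30],[0,0,-30],[0,0,-24],[0,0,0]],"grip":[0,0,0,0,0,0,0]}'
python3 - <<'E'
from h import *
snap('top','t2')
i=cv2.imread('pics/t2.png')[90:250,275:475]
cv2.imwrite('pics/t2c.png',cv2.resize(cv2.convertScaleAbs(i,alpha=1.3),None,fx=4,fy=3.75,interpolation=cv2.INTER_CUBIC))
snap('scene','s2')
i=cv2.imread('pics/s2.png')[160:300,180:360]
cv2.imwrite('pics/s2c.png',cv2.resize(i,None,fx=4.4,fy=4.28,interpolation=cv2.INTER_CUBIC))
s=r.sense();print(s['tcp_pos'],s['wrist_force'])
E
```

```text
time_s: 2.4
tcp_pos: [0.6023, 0.0329, 0.1277]
ee_rot: [[-0.663, -0.748, -0.012], [-0.748, 0.663, -0.002], [0.01, 0.008, -1.0]]
wrist_force: [-1.1, 0.3, -0.0]
gripper_width: 0.002
[0.60617403 0.03359884 0.13336173] [0.28567979 0.27753601 0.64054354]
```

View pics/s2c.png

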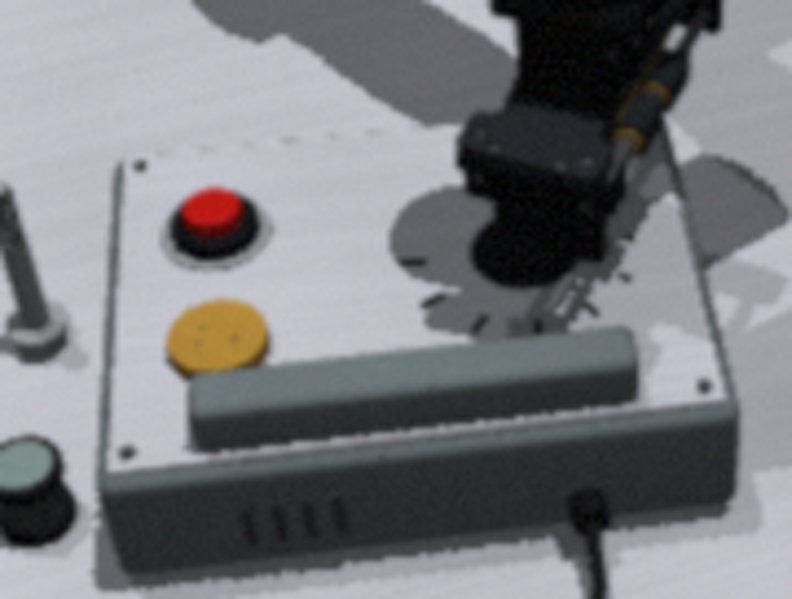

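The scene view shows the shut fingers down beside the hub near (600,240), with the rest untouched. The push begins.

```bash
python3 -m jog '{"rot":[[0,0,-2],[0,0,-2],[0,0,-2],[0,0,-3],[0,0,-3],[0,0,-3],[0,0,-3],[0,0,0]],"delta_pos":[[5,-1,0],[5,-1,0],[5,-1,0],[2,-1,0],[2,-1,0],[2,-1,0],[2,-1,0],[0,0,0]],"grip":[0,0,0,0,0,0,0,0]}'
python3 - <<'E'
from h import *
s=r.sense();p=s['tcp_pos'];print(p,s['wrist_force'],s['moment']);R=np.array(s['ee_rot'])
c=snap('wrist','w3')
E
```

```text
time_s: 3.17
tcp_pos: [0.631, 0.0277, 0.1364]
ee_rot: [[-0.861, -0.508, 0.005], [-0.508, 0.862, 0.001], [-0.005, -0.001, -1.0]]
wrist_force: [-0.4, 2.1, 1.4]
gripper_width: 0.004
[0.63095154 0.02771961 0.13643645] [-0.39590739  2.09106467  1.35588237] [0.74159465 0.23300595 0.03176582]
```

View pics/w3.png

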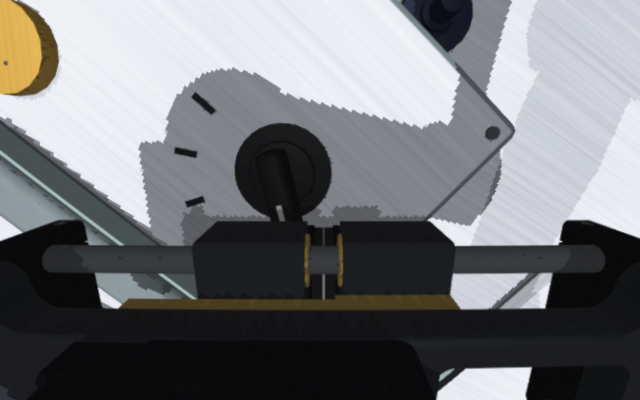

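Wrist view: hub at (283,172), lever bar running from (268,152) to (283,220), with its white line at (280,212). Three marks visible at left. I'll compare with predicted bar positions.

```bash
cat >> h.py <<'E'
def lever(f,rs=(-16,0,30,48),angs=(30,45,60,75,90,105,120,135,150,165,180)):
    p=np.load('cons.npy');ax=p[3:]+[0,-.0015];c=load(f)
    for a in angs:
        g=p[2]+np.pi/2-np.radians(a);e=np.array([np.cos(g),np.sin(g)])
        print(a,[np.round(proj(c,[*(ax+q/1e3*e),.128])).astype(int).tolist() for q in rs])
    print('hub',np.round(proj(c,[*ax,.1])))
    for k in range(7):
        g=p[2]+np.pi/2-np.radians(30*k);e=np.array([np.cos(g),np.sin(g)]);print('mark',k+1,np.round(proj(c,[*(ax+.06*e),.09])))
E
python3 -c "
from h import *
lever('w3')"
```

```text
30 [[266, 150], [277, 181], [297, 235], [309, 265]]
45 [[274, 148], [277, 181], [283, 238], [286, 269]]
60 [[283, 149], [277, 181], [268, 237], [262, 268]]
75 [[291, 152], [277, 181], [253, 232], [240, 260]]
90 [[298, 157], [277, 181], [240, 224], [219, 248]]
105 [[304, 163], [277, 181], [229, 213], [202, 231]]
120 [[308, 171], [277, 181], [222, 199], [189, 210]]
135 [[309, 179], [277, 181], [217, 184], [182, 187]]
150 [[309, 187], [277, 181], [217, 169], [181, 162]]
165 [[306, 195], [277, 181], [221, 154], [186, 137]]
180 [[302, 202], [277, 181], [229, 140], [199, 114]]
hub [284. 172.]
mark 1 [357. 231.]
mark 2 [317. 255.]
mark 3 [271. 257.]
mark 4 [228. 237.]
mark 5 [198. 199.]
mark 6 [190. 150.]
mark 7 [209. 102.]
```

```bash
python3 -m jog '{"rot":[[0,0,-2],[0,0,-2],[0,0,-2],[0,0,0]],"delta_pos":[[2,-1.2,0],[2,-1.2,0],[1.9,-1.3,0],[0,0,0]],"grip":[0,0,0,0]}'
cat > look.py <<'E'
from h import *
import sys
# crop of wrist view with predicted lever centre-lines; prints darkness-free state
f=sys.argv[1];snap('wrist',f);s=r.sense();print(np.round(s['tcp_pos'],4),np.round(s['wrist_force'],1))
cv2.imwrite(f'pics/{f}c.png',cv2.resize(cv2.convertScaleAbs(cv2.imread(f'pics/{f}.png')[80:240,160:360],alpha=1.8,beta=20),None,fx=3,fy=3,interpolation=cv2.INTER_CUBIC))
lever(f,rs=(-16,0,25),angs=range(30,181,10))
E
python3 look.py w4
```

```text
time_s: 3.55
tcp_pos: [0.6363, 0.0235, 0.1353]
ee_rot: [[-0.909, -0.416, 0.003], [-0.416, 0.909, 0.0], [-0.003, -0.001, -1.0]]
wrist_force: [-0.5, -0.2, 0.6]
gripper_width: 0.006
[0.6359 0.0234 0.1349] [0.7 0.4 0.5]
30 [[266, 150], [281, 180], [303, 225]]
40 [[272, 148], [281, 180], [295, 227]]
50 [[278, 147], [281, 180], [286, 229]]
60 [[283, 148], [281, 180], [278, 228]]
70 [[289, 149], [281, 180], [269, 227]]
80 [[295, 151], [281, 180], [261, 224]]
90 [[300, 154], [281, 180], [254, 220]]
100 [[304, 158], [281, 180], [247, 214]]
110 [[308, 162], [281, 180], [241, 208]]
120 [[311, 167], [281, 180], [236, 201]]
130 [[313, 172], [281, 180], [233, 193]]
140 [[314, 178], [281, 180], [231, 184]]
150 [[314, 184], [281, 180], [230, 175]]
160 [[313, 189], [281, 180], [231, 167]]
170 [[311, 194], [281, 180], [234, 158]]
180 [[308, 199], [281, 180], [238, 150]]
hub [288. 172.]
mark 1 [367. 224.]
mark 2 [329. 252.]
mark 3 [283. 259.]
mark 4 [238. 243.]
mark 5 [205. 208.]
mark 6 [192. 160.]
mark 7 [206. 110.]
```

View pics/w4c.png

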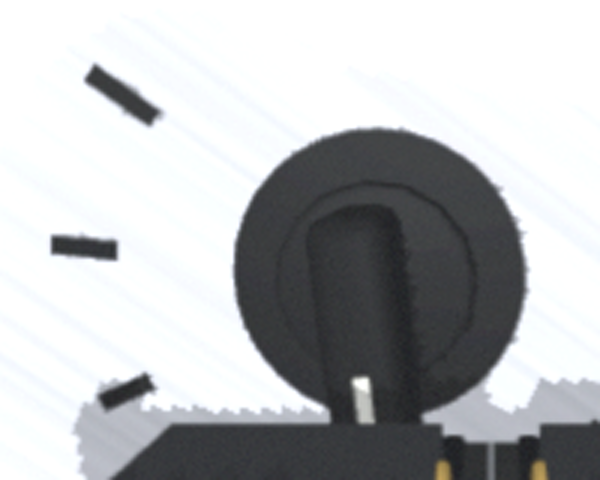

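Crop: hub at (380,270), bar from tail (352,215) to white line (362,400), so the lever looks about 50–55°, at or near mark 3. I'll let it settle and measure the white line numerically.

```bash
cat >> h.py <<'E'
def wl(f):
    """lever angle by matching bar's upper face (dark bar against hub) white line: centroid of bright pixels inside the hub/bar zone"""
    p=np.load('cons.npy');ax=p[3:]+[0,-.0015];c=load(f)
    g=cv2.cvtColor(cv2.imread(f'pics/{f}.png'),cv2.COLOR_BGR2GRAY).astype(float)
    out=[]
    for a in np.arange(20,191,2.):
        t=p[2]+np.pi/2-np.radians(a);e=np.array([np.cos(t),np.sin(t)]);n=np.array([-e[1],e[0]])
        def samp(rr,w):
            u,v=proj(c,[*(ax+rr/1e3*e+w/1e3*n),.128]);return cv2.getRectSubPix(g.astype(np.float32),(1,1),(float(u),float(v)))[0,0]
        rs=np.arange(8,48,1.);m=[samp(q,0)-.5*(samp(q,-4)+samp(q,4)) for q in rs]
        out.append((np.mean(np.clip(m,0,120)),a))
    out.sort(reverse=True);print('line',[(round(float(m),1),float(a)) for m,a in out[:5]])
def rows(f):
    g=cv2.cvtColor(cv2.imread(f'pics/{f}.png'),cv2.COLOR_BGR2GRAY)
    for y in range(196,222,4): print(y,g[y,262:304:2].tolist())
E
python3 -m jog '{"rot":[[0,0,0],[0,0,0],[0,0,0]],"delta_pos":[[0,0,0],[0,0,0],[0,0,0]],"grip":[0,0,0]}'
python3 - <<'E'
from h import *
snap('wrist','w5');wl('w3');wl('w4');wl('w5');rows('w4');rows('w5')
E
```

```text
time_s: 3.85
tcp_pos: [0.6352, 0.0235, 0.1337]
ee_rot: [[-0.909, -0.416, 0.0], [-0.416, 0.909, -0.0], [0.0, -0.0, -1.0]]
wrist_force: [-0.8, -0.1, -0.1]
gripper_width: 0.001
line [(19.2, 46.0), (18.9, 44.0), (16.6, 48.0), (15.7, 42.0), (13.5, 130.0)]
line [(18.7, 56.0), (18.3, 58.0), (16.7, 54.0), (15.5, 118.0), (14.5, 60.0)]
line [(18.8, 118.0), (17.0, 116.0), (14.9, 66.0), (14.8, 68.0), (14.5, 114.0)]
196 [19, 19, 17, 15, 18, 18, 19, 20, 20, 19, 20, 21, 22, 19, 15, 14, 9, 10, 14, 15, 20]
200 [20, 21, 17, 14, 16, 18, 20, 19, 19, 19, 19, 20, 20, 20, 17, 14, 11, 10, 12, 18, 18]
204 [20, 20, 21, 13, 15, 16, 20, 20, 21, 22, 22, 21, 22, 20, 16, 14, 13, 9, 13, 15, 17]
208 [21, 20, 19, 16, 15, 17, 17, 25, 108, 134, 117, 26, 18, 19, 18, 15, 13, 10, 10, 15, 13]
212 [68, 30, 21, 17, 13, 11, 14, 15, 61, 96, 90, 27, 16, 14, 14, 14, 12, 12, 12, 14, 15]
216 [99, 126, 130, 87, 22, 13, 13, 12, 44, 94, 95, 48, 16, 13, 16, 11, 11, 10, 12, 14, 28]
220 [85, 85, 85, 86, 36, 14, 15, 13, 26, 85, 88, 71, 15, 17, 16, 16, 11, 12, 14, 33, 85]
196 [17, 14, 16, 19, 19, 20, 19, 19, 21, 19, 21, 18, 18, 13, 11, 12, 14, 16, 21, 21, 21]
200 [16, 18, 18, 19, 19, 20, 19, 21, 20, 21, 19, 17, 17, 13, 12, 10, 15, 16, 19, 17, 18]
204 [13, 18, 19, 18, 20, 21, 21, 19, 20, 19, 17, 18, 17, 13, 11, 11, 16, 19, 18, 18, 19]
208 [13, 15, 19, 19, 22, 69, 67, 52, 21, 20, 19, 19, 15, 13, 11, 9, 14, 15, 14, 17, 16]
212 [13, 13, 14, 15, 22, 92, 96, 82, 18, 14, 13, 14, 10, 13, 9, 13, 15, 14, 15, 14, 14]
216 [35, 13, 14, 11, 24, 92, 96, 76, 12, 14, 13, 12, 11, 11, 11, 15, 14, 16, 14, 14, 14]
220 [22, 12, 16, 15, 33, 86, 88, 56, 15, 16, 15, 14, 14, 11, 12, 15, 15, 18, 39, 68, 84]
```

The lever snapped on to mark 3, after settling: the white line moved from x=281 to x=274. Next click.

```bash
python3 -m jog '{"rot":[[0,0,-6],[0,0,-6],[0,0,-6],[0,0,-6],[0,0,-6],[0,0,0],[0,0,0],[0,0,0],[0,0,0]],"delta_pos":[[3.5,-3,0],[3.1,-3.3,0],[2.8,-3.6,0],[2.4,-4,0],[2,-4.2,0],[0,0,0],[0,0,0],[0,0,0],[0,0,0]],"grip":[0,0,0,0,0,0,0,0,0]}'
python3 - <<'E'
from h import *
snap('wrist','w6');wl('w6');rows('w6')
E
```

```text
time_s: 4.65
tcp_pos: [0.6489, 0.0056, 0.1335]
ee_rot: [[-0.996, 0.093, -0.0], [0.093, 0.996, -0.0], [0.0, -0.0, -1.0]]
wrist_force: [-0.6, 0.2, 0.8]
gripper_width: 0.005
line [(27.7, 146.0), (23.0, 148.0), (16.8, 144.0), (12.7, 158.0), (11.9, 190.0)]
196 [17, 21, 16, 20, 19, 20, 20, 19, 18, 20, 20, 21, 19, 17, 14, 11, 11, 13, 15, 15, 18]
200 [17, 18, 16, 17, 18, 20, 21, 19, 19, 18, 21, 19, 16, 17, 15, 9, 9, 15, 13, 13, 15]
204 [21, 16, 17, 18, 19, 19, 15, 15, 13, 13, 14, 11, 14, 12, 12, 7, 11, 13, 14, 14, 12]
208 [19, 16, 16, 18, 18, 19, 13, 14, 15, 12, 14, 12, 13, 12, 11, 11, 12, 12, 12, 13, 13]
212 [12, 13, 17, 18, 18, 16, 70, 92, 83, 21, 13, 12, 14, 11, 12, 11, 11, 12, 17, 14, 14]
216 [51, 15, 12, 14, 15, 18, 82, 94, 81, 17, 14, 12, 14, 10, 12, 10, 14, 14, 13, 14, 14]
220 [84, 28, 14, 13, 14, 22, 84, 87, 73, 15, 14, 14, 13, 12, 12, 9, 14, 13, 14, 14, 14]
```

```bash
cat >> h.py <<'E'
def ang(f):
    p=np.load('cons.npy');ax=p[3:]+[0,-.0015];c=load(f)
    g=cv2.cvtColor(cv2.imread(f'pics/{f}.png'),cv2.COLOR_BGR2GRAY)[208:220,264:300]
    for y in (4,8,11):
        x=np.where(g[y]>55)[0];x=x[(x>4)&(x<30)]
        if len(x):
            d=ray(c,264+x.mean(),208+y,.128)[:2]-ax;print(f,208+y,264+x.mean(),len(x),round((np.degrees(p[2])+90-np.degrees(np.arctan2(d[1],d[0])))%360,1),round(np.linalg.norm(d)*1e3))
E
python3 -c "
from h import *
for f in('w3','w4','w5','w6'): ang(f)"
```

```text
w3 212 279.5 6 46.3 16
w3 216 281.0 5 44.4 18
w3 219 279.7142857142857 7 46.8 20
w4 212 280.5 6 57.3 16
w4 216 279.0 6 59.5 18
w4 219 279.7142857142857 7 58.3 20
w5 212 274.0 5 67.3 15
w5 216 273.5 6 66.8 17
w5 219 273.5 6 66.0 19
w6 212 276.5 6 92.2 14
w6 216 276.0 5 92.3 16
w6 219 276.0 5 91.8 18
```

Lever at mark 4 (92° measured, 90° expected). Next click to mark 5.

```bash
python3 -m jog '{"rot":[[0,0,-6],[0,0,-6],[0,0,-6],[0,0,-6],[0,0,-6],[0,0,0],[0,0,0],[0,0,0],[0,0,0]],"delta_pos":[[1.5,-4.3,0],[1.1,-4.5,0],[0.6,-4.5,0],[0,-4.6,0],[-0.4,-4.6,0],[0,0,0],[0,0,0],[0,0,0],[0,0,0]],"grip":[0,0,0,0,0,0,0,0,0]}'
python3 - <<'E'
from h import *
snap('wrist','w7');ang('w7');rows('w7')
E
```

```text
time_s: 5.45
tcp_pos: [0.6518, -0.0168, 0.1335]
ee_rot: [[-0.816, 0.578, -0.0], [0.578, 0.816, -0.0], [0.0, -0.0, -1.0]]
wrist_force: [-1.1, 0.3, -0.2]
gripper_width: 0.008
w7 212 279.0 3 117.8 14
w7 216 279.0 5 117.6 16
w7 219 279.0 5 117.4 17
196 [12, 19, 17, 16, 17, 20, 21, 21, 16, 14, 14, 15, 14, 14, 13, 11, 10, 10, 14, 15, 14]
200 [14, 13, 14, 13, 17, 19, 20, 19, 19, 16, 14, 12, 13, 14, 14, 12, 10, 10, 11, 13, 13]
204 [12, 16, 12, 11, 17, 20, 18, 20, 18, 13, 15, 13, 13, 15, 13, 11, 11, 9, 12, 13, 13]
208 [13, 14, 19, 13, 12, 12, 11, 11, 13, 13, 12, 14, 14, 14, 14, 9, 12, 11, 13, 12, 12]
212 [13, 14, 14, 10, 13, 13, 15, 23, 70, 60, 37, 14, 14, 15, 12, 10, 11, 11, 14, 14, 16]
216 [84, 36, 14, 13, 14, 13, 13, 43, 92, 93, 48, 15, 13, 15, 12, 11, 10, 11, 12, 15, 15]
220 [89, 88, 76, 15, 16, 17, 14, 52, 117, 112, 35, 14, 14, 14, 15, 12, 11, 12, 13, 14, 13]
```

Mark 5 (118° measured). The last click, slower at the end.

```bash
python3 -m jog '{"rot":[[0,0,-6],[0,0,-6],[0,0,-4],[0,0,-4],[0,0,-4],[0,0,-3],[0,0,-2],[0,0,0],[0,0,0],[0,0,0]],"delta_pos":[[-0.8,-4.5,0],[-1.3,-4.4,0],[-1.2,-2.9,0],[-1.3,-2.7,0],[-1.5,-2.7,0],[-1.2,-1.9,0],[-0.8,-1.2,0],[0,0,0],[0,0,0],[0,0,0]],"grip":[0,0,0,0,0,0,0,0,0,0]}'
python3 - <<'E'
from h import *
snap('wrist','w8');ang('w8');rows('w8');lever('w8',angs=(120,130,140,150,160,180))
E
```

```text
time_s: 6.33
tcp_pos: [0.6438, -0.0372, 0.1336]
ee_rot: [[-0.433, 0.902, 0.0], [0.902, 0.433, -0.0], [-0.0, 0.0, -1.0]]
wrist_force: [0.2, -0.5, 0.8]
gripper_width: 0.007
w8 212 282.0 5 141.1 14
w8 216 281.5 6 142.5 16
w8 219 281.0 5 143.6 17
196 [15, 14, 15, 14, 13, 11, 14, 14, 15, 14, 15, 14, 15, 15, 14, 14, 12, 11, 11, 12, 16]
200 [14, 14, 14, 13, 13, 12, 13, 13, 12, 15, 12, 14, 17, 14, 14, 14, 13, 12, 10, 14, 16]
204 [14, 15, 15, 15, 14, 12, 14, 13, 14, 14, 13, 14, 13, 17, 14, 14, 12, 11, 9, 13, 15]
208 [14, 13, 14, 12, 14, 15, 16, 13, 13, 14, 15, 15, 14, 15, 15, 12, 11, 11, 10, 14, 12]
212 [31, 13, 14, 13, 13, 15, 13, 13, 21, 91, 95, 80, 16, 15, 15, 15, 11, 11, 11, 14, 17]
216 [97, 95, 72, 26, 12, 13, 13, 14, 29, 94, 97, 67, 12, 14, 13, 13, 11, 11, 11, 15, 15]
220 [88, 88, 88, 76, 14, 14, 15, 15, 42, 88, 89, 43, 14, 14, 15, 12, 14, 11, 14, 15, 14]
120 [[266, 155], [280, 185], [305, 238], [319, 268]]
130 [[271, 153], [280, 185], [295, 241], [304, 273]]
140 [[277, 152], [280, 185], [285, 243], [288, 275]]
150 [[283, 152], [280, 185], [275, 242], [273, 274]]
160 [[289, 154], [280, 185], [265, 240], [257, 271]]
180 [[299, 159], [280, 185], [246, 232], [228, 258]]
hub [287. 176.]
mark 1 [349.  90.]
mark 2 [381. 134.]
mark 3 [386. 185.]
mark 4 [365. 229.]
mark 5 [327. 256.]
mark 6 [281. 263.]
mark 7 [236. 246.]
```

Reading of 143° continues the regular 26° per-click pattern (66, 92, 118, 143), so mark 6. I'll back off, lift, and head above the button, then check the lever.

```bash
python3 -m jog '{"rot":[[0,0,0],[0,0,0],[0,0,0],[0,0,0],[0,0,0],[0,0,0],[0,0,0],[0,0,0],[0,0,0],[0,0,0]],"delta_pos":[[5,1.6,0],[5,1.6,0],[0,0,15],[0,0,30],[0,0,30],[-23,-26,10],[-23,-26,0],[-23,-26,0],[-23,-26,0],[-22,-28,0]],"grip":[0,0,0,0,0,0,0,0,0,0]}'
python3 - <<'E'
from h import *
snap('wrist','w9');snap('top','t9');s=r.sense();print(s['tcp_pos'],s['wrist_force'],s['time_s'])
a=cv2.imread('pics/w9.png');b=cv2.imread('pics/t9.png')[110:250,295:475]
b=cv2.resize(cv2.convertScaleAbs(b,alpha=1.3),(514,400),interpolation=cv2.INTER_CUBIC)
cv2.imwrite('pics/m9.png',np.hstack([b,cv2.resize(a,None,fx=.44,fy=1)*0])[:, :514]);
lever('w9',angs=(120,150,180));print('btn',proj(load('w9'),[.539,-.166,.112]))
E
```

```text
time_s: 7.22
tcp_pos: [0.5391, -0.1668, 0.2189]
ee_rot: [[-0.433, 0.902, 0.001], [0.902, 0.433, 0.0], [-0.0, 0.001, -1.0]]
wrist_force: [0.1, -0.7, 0.0]
gripper_width: 0.004
[ 0.53725617 -0.16879227  0.2190825 ] [ 0.24726811 -0.00223173  0.33098014] 7.3167
120 [[497, 42], [503, 64], [514, 104], [520, 127]]
150 [[509, 40], [503, 64], [493, 107], [488, 132]]
180 [[519, 45], [503, 64], [475, 99], [459, 119]]
hub [483.  71.]
mark 1 [527.  11.]
mark 2 [545.  44.]
mark 3 [545.  83.]
mark 4 [526. 118.]
mark 5 [496. 140.]
mark 6 [461. 145.]
mark 7 [430. 131.]
btn [np.float64(322.75433160992327), np.float64(203.66014010371694)]
```

View pics/w9.png

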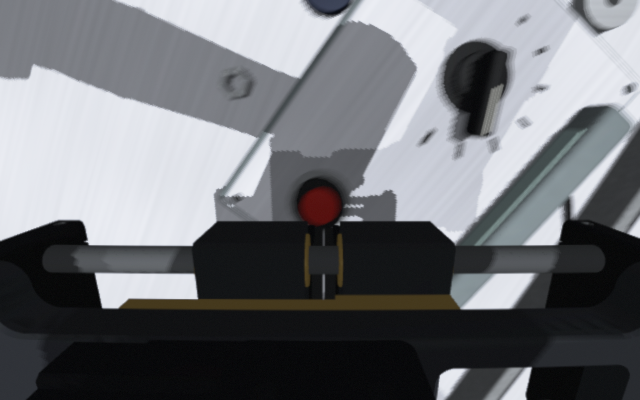

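View pics/m9.png

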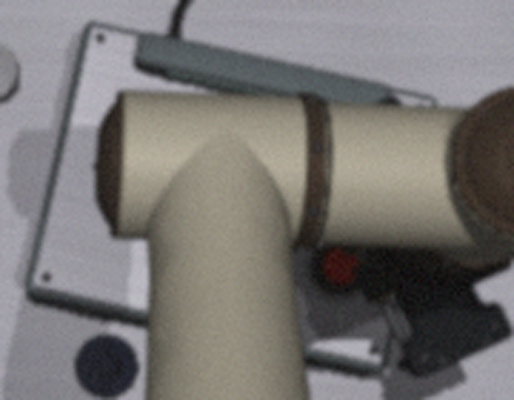

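The wrist view shows the lever's white line from (495,90) to (487,132), against a prediction for 150° of (503,64) to (488,132): mark 6, with marks 5, 6 and 7 at (494,144), (459,150) and (427,137). Red button at (319,205), within 3 mm of prediction. In the top view the arm hides the lever. Now I press.

```bash
python3 -m jog '{"rot":[[0,0,0],[0,0,0],[0,0,0],[0,0,0],[0,0,0],[0,0,0]],"delta_pos":[[0,1,-25],[0,0,-25],[0,0,-20],[0,0,-4],[0,0,0],[0,0,0]],"grip":[0,0,0,0,0,0]}'
python3 -m jog '{"rot":[[0,0,0],[0,0,0],[0,0,0],[0,0,0],[0,0,0],[0,0,0],[0,0,0]],"delta_pos":[[0,0,-3],[0,0,-3],[0,0,-3],[0,0,-2],[0,0,-2],[0,0,0],[0,0,0]],"grip":[0,0,0,0,0,0,0]}'
```

```text
time_s: 7.82
tcp_pos: [0.541, -0.165, 0.1453]
ee_rot: [[-0.432, 0.902, 0.001], [0.902, 0.432, -0.001], [-0.001, 0.001, -1.0]]
wrist_force: [0.2, 1.0, -0.2]
gripper_width: 0.007
time_s: 8.4
tcp_pos: [0.5406, -0.1651, 0.1323]
ee_rot: [[-0.432, 0.902, 0.002], [0.902, 0.432, -0.0], [-0.001, 0.002, -1.0]]
wrist_force: [0.9, 1.6, 4.8]
gripper_width: 0.002
```

```bash
python3 -m jog '{"rot":[[0,0,0],[0,0,0],[0,0,0],[0,0,0]],"delta_pos":[[0,0,-1],[0,0,-1],[0,0,0],[0,0,0]],"grip":[0,0,0,0]}'
```

```text
time_s: 8.73
tcp_pos: [0.5406, -0.1651, 0.1314]
ee_rot: [[-0.432, 0.902, 0.002], [0.902, 0.432, -0.001], [-0.002, 0.002, -1.0]]
wrist_force: [-0.9, 3.3, 10.1]
gripper_width: 0.006
```

```bash
python3 -m jog '{"rot":[[0,0,0],[0,0,0],[0,0,0]],"delta_pos":[[0,0,-1],[0,0,0],[0,0,0]],"grip":[0,0,0]}'
python3 -m jog '{"rot":[[0,0,0],[0,0,0],[0,0,0],[0,0,0],[0,0,0],[0,0,0],[0,0,0],[0,0,0],[0,0,0],[0,0,0]],"delta_pos":[[0,0,5],[0,0,10],[0,0,25],[0,0,35],[0,0,35],[-20,-35,0],[-20,-35,0],[-20,-35,0],[-20,-35,0],[0,0,0]],"grip":[0,0,0,0,0,0,0,0,0,0]}'
python3 -m jog '{"rot":[[0,0,0],[0,0,0],[0,0,0],[0,0,0],[0,0,0],[0,0,0]],"delta_pos":[[-20,-35,0],[-20,-35,0],[-20,-35,0],[-20,-35,0],[0,0,0],[0,0,0]],"grip":[0,0,0,0,0,0]}'
python3 - <<'E'
from h import *
snap('top','t10')
i=cv2.imread('pics/t10.png')[110:250,295:475]
cv2.imwrite('pics/t10c.png',cv2.resize(cv2.convertScaleAbs(i,alpha=1.3),None,fx=4.4,fy=4.2857,interpolation=cv2.INTER_CUBIC))
E
```

```text
time_s: 8.98
tcp_pos: [0.5406, -0.1651, 0.1313]
ee_rot: [[-0.432, 0.902, 0.003], [0.902, 0.432, -0.001], [-0.002, 0.002, -1.0]]
wrist_force: [-2.1, 3.0, 14.9]
gripper_width: 0.005
time_s: 9.82
tcp_pos: [0.4555, -0.309, 0.2379]
ee_rot: [[-0.425, 0.905, -0.004], [0.905, 0.425, 0.001], [0.002, -0.003, -1.0]]
wrist_force: [1.0, -0.5, 0.0]
gripper_width: 0.007
time_s: 10.32
tcp_pos: [0.3778, -0.4461, 0.2374]
ee_rot: [[-0.427, 0.904, -0.002], [0.904, 0.427, 0.002], [0.003, -0.001, -1.0]]
wrist_force: [0.4, 0.5, -0.4]
gripper_width: 0.005
```

View pics/t10c.png

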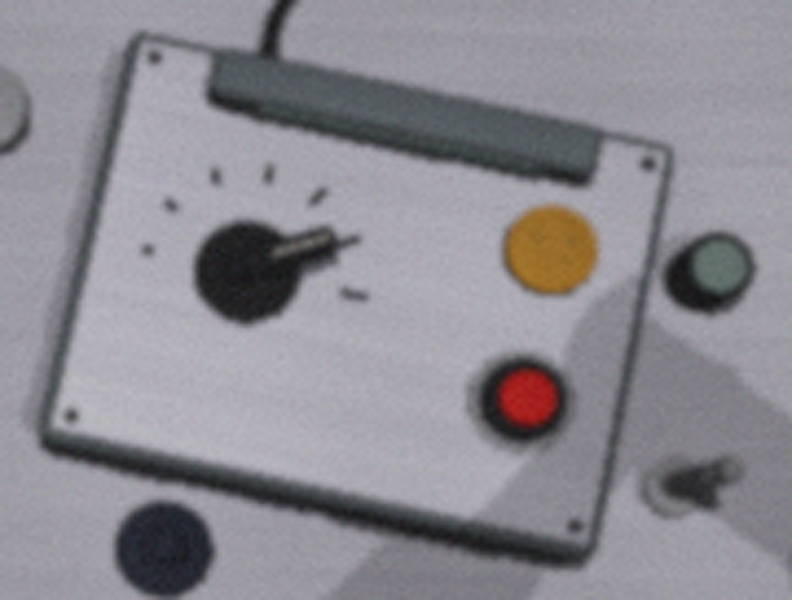

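The lever points at the sixth mark, (348,241). The button is up at (529,397), and the block, loupe, bolt and insert are where they were.

```bash
python3 -c "
from station import finish_job
print(finish_job())"
```

```text
the job is handed in; nothing more can be done
None
```

The lever rests at the sixth mark and the start button has been pressed fully down and released. I handed the job in at about 10 s of the 45 s allowed.

- **Selector:** The lever started at the second mark. I pushed it clockwise with the shut fingertips one click at a time (3, 4, 5, 6), checking its angle in the wrist camera after each click. Those angle readings were up to about 7° off because my estimate of the axis position was slightly out. They still advanced evenly, 66, 92, 118 and 143° against a true 60, 90, 120 and 150°.
- **Start button:** I pressed only after the sixth click. The tip stopped moving while the force rose from 10 to 15 N, so the button was on its stop. The arm then went clear.
- **Last check:** The final top view shows the lever on mark 6 and the button looking as it did at the start. The brass block, loupe, bolt and anvil insert are unmoved. The nut, caliper and most of the ring gauge were outside that crop and I did not recheck them, but the arm never went near them at low height. The wrist force was about zero.

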